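Tighten a lens retaining ring with a pin spanner

TASK

Take the blue-handled pin spanner from its rest, feel both of its pins into the two holes of the brass lens retaining ring, and only then turn the ring clockwise (seen from above) until it is fully home against its stop. Lift the spanner out and set it back upright on its rest, along the rest as it was. Turn the ring with nothing but the seated pins, do not touch the lens, and leave the timer, tally counter and marker alone.

Things in the scene. Friction and masses are not known exactly. Their poses are not given: they have to be found in the camera images.
- spanner: Loose pin spanner, 0.16 kg. Steel bar 72 (x) x 16 (y) x 10 (z) mm; origin at the middle of its underside. Two round pins, 5 mm diameter, 9 mm long, point down at x = +22 and -22 mm. Blue upright handle 32 (x) x 14 (y) mm on the middle of the bar, z = 10 to 59 mm: grip it firmly across its 14 mm (y). Symmetric under a half turn about z.
- pin_a (a point): Tip of the spanner's pin at x = +22 mm, z = -9 mm; axes as the spanner's.
- pin_b (a point): Tip of the spanner's pin at x = -22 mm, z = -9 mm; axes as the spanner's.
- rest: Grey plastic rest, fixed, 104 (x) x 50 (y) mm; origin at the centre of its underside, on the worktop. Two ledges, top at z = 30 mm, carry the ends of the spanner's bar (along x, either way round), the pins hanging between. Lips up to z = 37 mm leave 4 mm play at each end and each side. Spanner at home: its origin 30 mm above this origin.
- cell: Fixed lens cell: grey round housing, 72 mm diameter, on a 96 x 96 mm aluminium base; origin at the centre of its underside, on the worktop; a white index line on its -x side. Its rim is 58 mm high, round a brass ring (15 to 29.5 mm radius) whose face is 60 mm high.
- ring_face (a point): Point on the cell's axis at the height of the ring's upper face; axes as the cell's, z up. Two round blind holes, 8 mm diameter, 8 mm deep, mouths bevelled 1 mm, lie opposite each other at 22 mm radius. Their line stands, counterclockwise from this x axis, at minus the ring's joint angle plus a constant in -0.3 to +0.3 rad that differs each time and is not reported: find it by touch or camera.
- ring (a joint): Angle of the ring on its thread, rad: grows clockwise seen from above; starts between 0 and 0.4, hard stop (home) at 1.2. About 0.13 N m turns it and it stays where it is left; it does not sink. Pins pressed on its face with over about 10 N may drag it.
- lens: Fixed glass lens, 28 mm diameter, in the middle of the ring, top 5 mm below the ring's face; origin on the axis at its underside, 8 mm below the ring's face. Fragile.
- timer: White bench timer, loose, 62 x 62 x 20 mm, origin at the centre of its underside.
- tally: Beige tally counter, loose, 64 x 66 x 44 mm, origin at the centre of its underside.
- marker: Blue and white marker, loose, lying along its y, 15 x 131 x 16 mm, origin at the centre of its underside.
Mind the look-alikes: they are no part of the job. Leave any green look-alike of the spanner alone.

How it is judged (in metres and radians):
On the way, in this order (a step that is already met when the one before it is completed fails the run):
1. both pins are in the ring's holes, 3 mm deep or more, and the ring is not yet turned (below 0.5 rad) (z of each of pin_a, pin_b in the frame of ring_face below -0.003 m and horizontal distance between pin_a and ring_face between 0.017 and 0.027 m and horizontal distance between pin_b and ring_face between 0.017 and 0.027 m and value of joint ring below 0.5 rad), for 0.2 s.
2. the ring is home (over 1.12 rad) with both pins still in its holes (z of each of pin_a, pin_b in the frame of ring_face below -0.003 m and horizontal distance between pin_a and ring_face between 0.017 and 0.027 m and horizontal distance between pin_b and ring_face between 0.017 and 0.027 m and value of joint ring above 1.12 rad), for 0.1 s.
At the end, for the whole second after the job is handed in: The ring is home (its joint over 1.12 rad); the spanner is back on its rest: centred within 7 mm, its underside 27 to 33 mm above the rest's underside, bar along the rest within 0.2 rad (either way round), upright within 0.1 rad, still (value of joint ring above 1.12 rad and horizontal distance between spanner and rest below 0.007 m and z of spanner in the frame of rest between 0.027 and 0.033 m and angle between the x axis of spanner and the x axis of rest, either way round below 0.2 rad and angle between spanner's own z axis and vertical below 0.1 rad and linear speed of spanner below 0.02 m/s); the robot touches nothing.
It fails at once if beyond 0.5 rad, the ring turns (faster than 0.3 rad/s) while the two pins are not both in its holes (velocity of joint ring above 0.3 rad/s and value of joint ring above 0.5 rad and not (z of each of pin_a, pin_b in the frame of ring_face below -0.003 m and horizontal distance between pin_a and ring_face between 0.017 and 0.027 m and horizontal distance between pin_b and ring_face between 0.017 and 0.027 m)).
It fails at once if the lens is touched with more than 1 N (contact force between lens and anything else above 1 N).
It fails at once if the timer is pushed more than 30 mm (distance of timer from where it was at the start of the episode above 0.03 m).
It fails at once if the tally counter is pushed more than 30 mm (distance of tally from where it was at the start of the episode above 0.03 m).
It fails at once if the marker is pushed more than 30 mm (distance of marker from where it was at the start of the episode above 0.03 m).
It also fails if it takes over 67 s, if anything falls off the work surface, if the arm or the gripper's body presses on something with over 40 N, if the wrist force passes 120 N, or if a joint passes its speed limit or range.

ROBOT

A 6-joint arm with a two-finger parallel gripper is mounted at the origin on a cart in front of the work surface, level with it; the furniture and walls round the work are solid. World frame = base frame: x ahead of the robot, y to its left, z up, the work surface at z = 0. Lengths are in m, angles in degrees, forces in N, time in s.
With the tool pointing down it reaches from about 0.275 to 0.85 m from the base axis. Payload 5.2 kg.
Tool frame: the origin (TCP) lies between the finger pads; the fingertips stand 14 mm ahead of it and the grasp point (between the pads) lies 5 mm behind it; z points along the fingers, y is the line along which they close (so a half turn about z gives the same grasp; the last joint's range is limited). The gripper opens to 85 mm and grips with 20 to 120 N. Pads are 22 mm wide; open, the fingers measure 114 mm over their backs; the gripper's body (76 mm by 85 mm) begins 54 mm behind the grasp point. The pads swing forward as they close: fully open they stand 13 mm farther back than shut.
Start: joints at [-85.417, 14.817, 87.949, -0, 77.235, -11.62], TCP at [0.153, -0.528, 0.245] pointing down, gripper open.
Joint ranges: [-179.93, 179.93], [-52.35, 119.4], [10.71, 147.94], [-69.91, 249.91], [12.55, 155.21], [-178.61, 178.61]. Speed limits (degrees/s): [147.25, 147.25, 180, 180, 180, 180].

INTERFACE

Orientations are given as [roll, pitch, yaw] about the fixed x, y, z axes, in that order (R = Rz(yaw) Ry(pitch) Rx(roll)).
In Python, from workcell import r gives the robot as it stands.
- The arm moves only by the tool play_rows, never from a script. Its argument "steps" is text: rows parted by semicolons, each of 7 numbers parted by spaces: the shift along the tool's x, y, z in m, then the turn, a rotation vector about the tool's x, y, z in rad, then the closure, from 0 (fully open) to 1 (shut). A call has 1 to 10 rows; each row is the pose to reach, as a shift and turn from the pose commanded when the call began, along the tool's axes at that moment; what a row does not reach only later rows make up. A row lasts 1/12 s, in which the tool goes at most 41.7 mm and 7.16 degrees, less where a joint would pass 70% of its speed; a pose out of reach is approached as far as the arm can. A call with a gripper value outside its range is refused whole. The fingers move at their own pace and stop on an object; "newtons" is the grip in N (left out, the last holds). Time passes only in rows, so rows that repeat a pose let the fingers close. It gives the time, the measured TCP pose, the force, the opening and the grip force at its end, in the units of the state.
- r.state(): the state, without advancing time (a new reading comes with each control period).
- r.get_image(name): name is "side" or "top" or "wrist"; returns (picture, depth): 480x640x3 uint8, red, green, blue; 480x640 float32, m along the optical axis (not along the pixel's ray), 0 where there is no reading.
- r.get_calibration(name): a dict with "fx", "fy", "cx", "cy" (pixels), "eye" and "rotation" of the camera in the world; the wrist camera has in their place "hand_eye" (4x4, takes a point from camera to tool coordinates, whose origin is the TCP and whose axes are the flange's). Camera axes: x right, y down, z forward; pixel columns grow to the right and rows downward; lengths in m; the calibration is good to about 2 mm. The wrist camera is an equidistant fisheye: a pixel r from the principal point sees the ray r / f radians off the axis. A picture is of the moment at which its call begins: read the wrist's pose just before it. get_calibration takes no time and is no camera call.
- r.close_job(): hands the job in; it is judged then, once.
The state is a dict: "time": time; "q": joint angles; "joint_vel": joint speeds; "joint_efforts": joint torques, N m; "tool_pos": TCP position; "tcp_rot": TCP orientation; "wrist_force": force on the tool from outside, world axes, zero at the start; "ft_torque": the same for the moment, N m; "finger_gap": finger opening in m; "grasp_force": force on a finger pad.
Only numpy, scipy, OpenCV 4.12 (cv2) and the standard library are available. Lean on these libraries where they do the work, as an engineer would, in place of code of your own. Each camera call takes 0.05 s, during which the arm holds its last target. There are 200 camera calls.

## Working session

There is one attempt and no reset: what is moved stays moved. The work goes in short steps, Python scripts to look and compute and a tool call to move; the robot and the scene stay as the last step left them, time stands still between calls to the robot, and variables do not carry over. Pictures are saved under pics/ and viewed, at most 10 in all, crops included, and the job is handed in when it is done.

Besides the shell and the picture viewer there is one more tool, called after "Emit:" as name(argument=value, ...) on one line, values as JSON. play_rows: Moves the arm, as the interface text tells. Its arguments: {"type":"object","properties":{"steps":{"type":"string"},"newtons":{"type":"number"}},"required":["steps"]}

```bash
mkdir -p pics; ls
cat > h.py <<'E'
import numpy as np, cv2
from scipy.spatial.transform import Rotation as R
from workcell import r
def snap(name):
    s=r.state(); im,d=r.get_image(name); return s,im,d
def ray(name,uv,s=None):
    c=r.get_calibration(name); u,v=uv
    x=(u-c["cx"])/c["fx"]; y=(v-c["cy"])/c["fy"]
    if name!="wrist":
        return np.array(c["eye"]), np.array(c["rotation"])@np.array([x,y,1.])
    t=np.hypot(x,y); k=np.sin(t)/t if t>1e-9 else 1
    dc=np.array([x*k,y*k,np.cos(t)]); H=np.array(c["hand_eye"])
    Rt=R.from_euler("xyz",s["tcp_rot"],degrees=True).as_matrix()
    return np.array(s["tool_pos"])+Rt@H[:3,3], Rt@(H[:3,:3]@dc)
def onz(o,d,z): return o+d*(z-o[2])/d[2]
def cross(rays):
    A=0;b=0
    for o,d in rays:
        d=d/np.linalg.norm(d);P=np.eye(3)-np.outer(d,d);A=A+P;b=b+P@o
    p=np.linalg.solve(A,b)
    return p,[np.linalg.norm(np.cross(p-o,d/np.linalg.norm(d))) for o,d in rays]
E
python3 - <<'E'
from h import *
print(r.state())
for n in("side","top","wrist"):
    s,im,d=snap(n); cv2.imwrite(f"pics/{n}0.png",im[:,:,::-1]); np.save(f"pics/{n}0.npy",d)
    print(n,r.get_calibration(n))
E
```

```text
pics
{'time': 0.0, 'q': array([-8.54161543e+01,  1.48588847e+01,  8.80111976e+01,  2.12767158e-03,
        7.72341414e+01, -1.16216194e+01]), 'joint_vel': array([ 0.00898583,  0.06103474, -0.01745563, -0.03186808, -0.00325318,
       -0.00081364]), 'joint_efforts': array([ 2.79188125e-04, -4.46028364e+01, -2.90573233e+01, -2.69546344e-04,
        1.20055964e-02,  3.32495887e-06]), 'tool_pos': array([ 0.15347078, -0.52763628,  0.24447734]), 'tcp_rot': array([-1.79898331e+02, -2.30272835e-02,  1.62049726e+01]), 'wrist_force': array([ 0.59198689,  0.06490542, -0.0905035 ]), 'ft_torque': array([-0.00404754, -0.02108008, -0.00308733]), 'grasp_force': 0.0, 'finger_gap': 0.08513729719270385}
side {'fx': 601.1439568510809, 'fy': 601.1439568510809, 'cx': 312.7459639388282, 'cy': 239.10685140552934, 'eye': array([0.44746831, 0.75659249, 0.62497063]), 'rotation': array([-128.45860385,   -1.00811567, -174.28188668])}
top {'fx': 466.0891440863491, 'fy': 466.0891440863491, 'cx': 321.4974745401633, 'cy': 236.1690331100186, 'eye': array([0.37913386, 0.05256376, 0.92336151]), 'rotation': array([-168.78859378,    1.64755934,  -91.42150903])}
wrist {'fx': 371.64829954431775, 'fy': 371.64829954431775, 'cx': 325.74261729460324, 'cy': 241.1149249634533, 'hand_eye': array([[-1.56968392e-04, -9.46384947e-01, -3.23041029e-01,
         8.25984471e-02],
       [ 9.99999912e-01, -2.74600595e-04,  3.18564770e-04,
        -3.14730630e-04],
       [-3.90192162e-04, -3.23040951e-01,  9.46384907e-01,
        -1.28815873e-01],
       [ 0.00000000e+00,  0.00000000e+00,  0.00000000e+00,
         1.00000000e+00]])}
```

```bash
sed -i 's|np.array(c\["rotation"\])@|R.from_euler("xyz",c["rotation"],degrees=True).as_matrix()@|' h.py
```

```text
(no output)
```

View pics/top0.png

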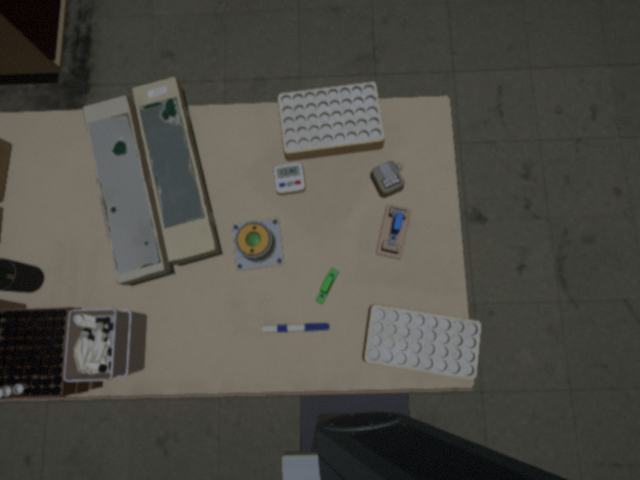

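View pics/side0.png

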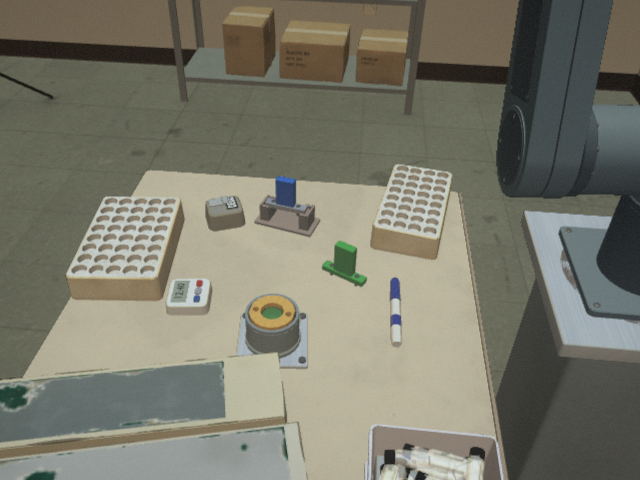

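Top view: the spanner's blue handle is near (398,218) on its rest at (394,232), the brass ring near (255,240), the green look-alike near (327,285) and the timer near (290,179). Side view: handle near (286,190), ring near (272,312).

```bash
cat >> h.py <<'E'
def blob(im,lo,hi,box=None,pick=None):
    h=cv2.cvtColor(im,cv2.COLOR_RGB2HSV); m=cv2.inRange(h,lo,hi)
    if box:
        z=np.zeros_like(m);x0,y0,x1,y1=box;z[y0:y1,x0:x1]=m[y0:y1,x0:x1];m=z
    n,l,st,ce=cv2.connectedComponentsWithStats(m)
    k=1+np.argmax(st[1:,4]); return (l==k).astype(np.uint8),st[k],ce[k]
E
python3 - <<'E'
from h import *
W={}
for n,bs,br in(("top",(370,195,425,255),(225,210,290,275)),("side",(265,170,305,215),(235,285,310,340))):
    im=cv2.imread(f"pics/{n}0.png")[:,:,::-1].copy();d=np.load(f"pics/{n}0.npy")
    m,st,c=blob(im,(100,120,40),(130,255,255),bs); print(n,"blue",st,c, cv2.minAreaRect(cv2.findNonZero(m)))
    m2,st2,c2=blob(im,(10,110,90),(28,255,255),br); hull=cv2.convexHull(cv2.findNonZero(m2)); e=cv2.fitEllipse(hull); print("brass",st2,c2,e)
    W[n]=(c,e[0])
    for mm,nm in((m,"blue"),(m2,"brass")):
        ys,xs=np.nonzero(mm); P=[]
        for u,v in zip(xs,ys):
            if d[v,u]>0:
                o,dd=ray(n,(u,v)); P.append(o+dd*d[v,u])
        P=np.array(P); print(nm,"depth med",np.median(P,0),P[:,2].min(),P[:,2].max(), np.percentile(P,[5,95],axis=0).round(3).tolist())
        if nm=="blue":
            t=P[P[:,2]>np.percentile(P[:,2],97)-.006]; print(" top pts",t.mean(0),len(t))
print("cross ring",cross([ray(n,W[n][1]) for n in W]),[onz(*ray(n,W[n][1]),.06) for n in W])
print("cross handle",cross([ray(n,W[n][0]) for n in W]))
E
```

```text
top blue [392 213  11  20 150] [397.04666667 222.26      ] ((397.15386962890625, 222.73077392578125), (8.040761947631836, 20.199962615966797), 11.309932708740234)
brass [238 224  31  31 544] [252.88419118 238.92095588] ((252.8955841064453, 238.9276123046875), (30.081899642944336, 31.191688537597656), 68.57096862792969)
blue depth med [ 0.56771757 -0.06648736  0.08718969] 0.06138105793869819 0.09154241823982667 [[0.554, -0.074, 0.07], [0.583, -0.06, 0.09]]
 top pts [ 0.5694242  -0.06777452  0.08757937] 120
brass depth med [0.54992597 0.20381052 0.05869489] 0.04841265198824363 0.06383207217913034 [[0.525, 0.178, 0.056], [0.575, 0.228, 0.061]]
side blue [276 176  19  28 307] [284.14983713 187.38110749] ((283.5317687988281, 190.04335021972656), (18.246862411499023, 26.381921768188477), 8.746162414550781)
brass [ 249  296   46   34 1011] [271.55588526 312.16122651] ((271.5530090332031, 312.2825927734375), (33.63162612915039, 45.871665954589844), 85.93830108642578)
blue depth med [ 0.56731938 -0.06195182  0.0791671 ] 0.043362698178405656 0.09134515923209041 [[0.554, -0.071, 0.053], [0.579, -0.058, 0.09]]
 top pts [ 0.56593296 -0.06477556  0.08808204] 121
brass depth med [0.54703106 0.2046368  0.05968203] 0.05134777582492012 0.06297051890527972 [[0.522, 0.181, 0.055], [0.572, 0.232, 0.061]]
cross ring (array([0.54871341, 0.20384789, 0.05661948]), [np.float64(0.0014622564711993678), np.float64(0.001462256471199539)]) [array([0.5495364 , 0.20327903, 0.06      ]), array([0.54663593, 0.20743186, 0.06      ])]
cross handle (array([ 0.56922994, -0.06861631,  0.07224845]), [np.float64(0.001328409765121917), np.float64(0.0013284097651218153)])
```

```bash
cat >> h.py <<'E'
def go(pos,yaw,s=None):
    "shift and turn in tool axes from present pose to a tool-down pose"
    s=s or r.state(); A=R.from_euler("xyz",s["tcp_rot"],degrees=True)
    B=R.from_euler("xyz",[180,0,yaw],degrees=True)
    print("shift",A.inv().apply(np.array(pos)-s["tool_pos"]).round(4),"turn",(A.inv()*B).as_rotvec().round(4),"t",s["time"])
E
python3 -c "
from h import *
go([.568,-.066,.25],92)
go([.568,-.066,.25],169)"
```

```text
shift [ 0.5269 -0.3278 -0.0047] turn [-1.0000e-03 -1.2000e-03 -1.3229e+00] t 0.15
shift [ 0.5269 -0.3278 -0.0047] turn [-0.0000e+00 -2.0000e-03 -2.6668e+00] t 0.15
```

Emit:
play_rows(steps="0.04 -0.025 0 0 0 -0.12 0; 0.07 -0.044 0 0 0 -0.24 0; 0.10 -0.063 0 0 0 -0.36 0; 0.13 -0.08 0 0 0 -0.48 0; 0.16 -0.1 0 0 0 -0.6 0; 0.19 -0.12 0 0 0 -0.72 0; 0.22 -0.14 0 0 0 -0.84 0; 0.25 -0.156 0 0 0 -0.96 0; 0.28 -0.174 0 0 0 -1.08 0; 0.31 -0.193 0 0 0 -1.2 0")

```text
time: 0.98
tool_pos: [0.3982, -0.2549, 0.2453]
tcp_rot: [180.0, 0.0, 85.3]
wrist_force: [0.4, -0.5, 0.3]
finger_gap: 0.0851
grasp_force: 0.0
```

```bash
python3 -c "
from h import *
go([.568,-.066,.25],169)"
```

```text
shift [ 0.2022  0.1537 -0.0047] turn [-0.0000e+00  1.0000e-04 -1.4611e+00] t 0.9833
```

Emit:
play_rows(steps="0.018 0.015 0 0 0 -0.122 0; 0.036 0.03 0 0 0 -0.244 0; 0.055 0.045 0 0 0 -0.366 0; 0.075 0.06 0 0 0 -0.488 0; 0.095 0.075 0 0 0 -0.61 0; 0.118 0.09 0 0 0 -0.732 0; 0.14 0.106 0 0 0 -0.854 0; 0.16 0.122 0 0 0 -0.976 0; 0.18 0.138 0 0 0 -1.098 0; 0.2022 0.1537 -0.0047 0 0 -1.22 0")

```text
time: 1.82
tool_pos: [0.5683, -0.0673, 0.2488]
tcp_rot: [-180.0, -0.1, 155.2]
wrist_force: [0.1, -0.6, -0.4]
finger_gap: 0.0852
grasp_force: 0.0
```

Emit:
play_rows(steps="0 0 0 0 0 -0.12 0; 0 0 0 0 0 -0.24 0; 0 0 0 0 0 -0.24 0; 0 0 0 0 0 -0.24 0")

```text
time: 2.15
tool_pos: [0.568, -0.0682, 0.2496]
tcp_rot: [180.0, -0.0, 168.4]
wrist_force: [-0.6, 0.4, 0.8]
finger_gap: 0.0852
grasp_force: 0.0
```

Run:
```python
from h import *
s,im,d=snap("wrist"); cv2.imwrite("pics/w1.png",im[:,:,::-1]); np.save("pics/w1.npy",d)
print({k:s[k] for k in("q","tool_pos","tcp_rot","time")})
import json; json.dump({k:list(s[k]) for k in("tool_pos","tcp_rot")},open("pics/w1.json","w"))
m,st,c=blob(im,(100,120,40),(130,255,255)); print(st,c)
```

```text
{'q': array([-1.80162726e+01,  1.69611110e+01,  8.44150160e+01, -2.32920920e-03,
        7.86703057e+01, -9.64346465e+01]), 'tool_pos': array([ 0.56802357, -0.06824191,  0.24962973]), 'tcp_rot': array([ 1.79997065e+02, -4.63960444e-02,  1.68418834e+02]), 'time': 2.15}
[317 194  18  48 760] [325.53552632 217.99078947]
```

View pics/w1.png

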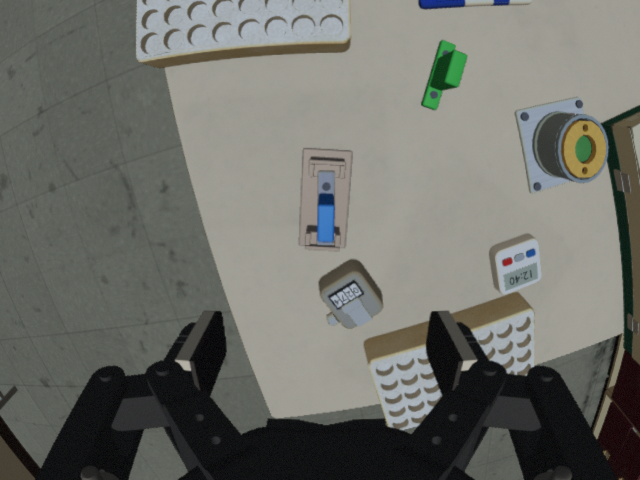

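Run:
```python
from h import *
import json
s=json.load(open("pics/w1.json")); im=cv2.imread("pics/w1.png")[:,:,::-1].copy(); d=np.load("pics/w1.npy")
hsv=cv2.cvtColor(im,cv2.COLOR_RGB2HSV)
m,st,c=blob(im,(100,120,40),(130,255,255))
print("V per row",[(v,int(np.median(hsv[v][m[v]>0][:,2]))) for v in range(st[1],st[1]+st[3],3)])
def w2(m,z): 
    ys,xs=np.nonzero(m); return np.array([onz(*ray("wrist",(u,v),s),z) for u,v in zip(xs,ys)])
t=m&(hsv[:,:,2]>np.median(hsv[:,:,2][m>0])-35).astype(np.uint8)
P=w2(t,.089); rc=cv2.minAreaRect((P[:,:2]*1000).astype(np.float32)); print("handle top rect mm",rc)
bx=cv2.boxPoints(rc)
ys,xs=np.nonzero(t); cw=(xs.mean(),ys.mean())
# second view: top camera, its upper face
it=cv2.imread("pics/top0.png")[:,:,::-1].copy(); ht=cv2.cvtColor(it,cv2.COLOR_RGB2HSV)
mt,st2,_=blob(it,(100,120,40),(130,255,255),(370,195,425,255)); V=ht[:,:,2]
print("top V",[(v,V[v][mt[v]>0].tolist()) for v in range(st2[1],st2[1]+st2[3],3)])
dz=[]
for u,v in zip(xs,ys):
    o,dd=ray("wrist",(u,v),s)
    c=r.get_calibration("wrist"); th=np.hypot(u-c["cx"],v-c["cy"])/c["fx"]
    if d[v,u]>0: dz.append((o+dd/np.cos(th)*d[v,u]))
print("depth top",np.median(dz,0),np.std(dz,0))
# rest: pinkish mask
x0,y0,x1,y1=285,135,365,262
print("plate px",hsv[160,345],hsv[225,345],"table",hsv[200,400])
m2=np.zeros(d.shape,np.uint8)
a=hsv[y0:y1,x0:x1].astype(int); m2[y0:y1,x0:x1]=((a[:,:,0]<12)|(a[:,:,0]>165))&(a[:,:,2]>80)
n,l,ss,ce=cv2.connectedComponentsWithStats(m2); k=1+np.argmax(ss[1:,4]); print("rest",ss[k])
for z in(.0,.006,): print(z,cv2.minAreaRect((w2(l==k,z)[:,:2]*1000).astype(np.float32)))
```

```text
V per row [(194, 79), (197, 74), (200, 74), (203, 78), (206, 173), (209, 191), (212, 191), (215, 191), (218, 190), (221, 190), (224, 189), (227, 188), (230, 188), (233, 188), (236, 187), (239, 186)]
handle top rect mm ((567.7503662109375, -68.51981353759766), (12.181541442871094, 29.60721778869629), 78.06267547607422)
top V [(213, [114, 125, 129, 126, 121]), (216, [92, 123, 142, 146, 145, 145, 141, 124]), (219, [71, 111, 137, 145, 146, 148, 143, 132, 107]), (222, [90, 127, 143, 146, 147, 147, 142, 128]), (225, [73, 113, 139, 146, 147, 146, 145, 135]), (228, [69, 100, 117, 125, 131, 132, 131]), (231, [41, 45, 40, 42, 45, 48])]
depth top [ 0.56705625 -0.06867043  0.08913332] [0.00848483 0.00402098 0.0007151 ]
plate px [ 11  25 142] [ 13  29 140] table [ 24  16 160]
rest [335 206   1  13  13]
0.0 ((582.2373657226562, -61.44356155395508), (0.0008412598981522024, 13.010947227478027), 78.79644012451172)
0.006 ((580.7171020507812, -61.28463363647461), (0.0008295774459838867, 12.804688453674316), 78.79642486572266)
```

The wrist picture shows the rest upright in the image around (327,198), the handle's top face at (317–335, 205–242), the tally at (350,293) and the cell at (565,145). The handle top measures (0.568, −0.0685, 0.089) with yaw 168°. This agrees with the top and side views, so I'll descend and grip.

Emit:
play_rows(steps="0 0 0.04 0 0 0 0.3; 0 0 0.08 0 0 0 0.4; 0 0 0.11 0 0 0 0.4; 0 0 0.14 0 0 0 0.4; 0 0 0.165 0 0 0 0.4; 0 0 0.18 0 0 0 0.4; 0 0 0.1885 0 0 0 0.4; 0 0 0.1885 0 0 0 0.4; 0 0 0.1885 0 0 0 0.4", newtons=60)

```text
time: 2.95
tool_pos: [0.5684, -0.0688, 0.0619]
tcp_rot: [-180.0, 0.0, 168.5]
wrist_force: [0.6, -1.2, 0.5]
finger_gap: 0.0513
grasp_force: 0.0
```

Emit:
play_rows(steps="0 0 0 0 0 0 0.8; 0 0 0 0 0 0 1; 0 0 0 0 0 0 1; 0 0 0 0 0 0 1; 0 0 0 0 0 0 1; 0 0 0 0 0 0 1; 0 0 0 0 0 0 1; 0 0 0 0 0 0 1", newtons=60)

```text
time: 3.62
tool_pos: [0.5691, -0.0687, 0.0629]
tcp_rot: [-180.0, 0.1, 168.6]
wrist_force: [-1.7, -0.8, 5.6]
finger_gap: 0.0129
grasp_force: 58.8
```

Emit:
play_rows(steps="0 0 -0.01 0 0 0 1; 0 0 -0.025 0 0 0 1; 0 0 -0.05 0 0 0 1; 0 0 -0.08 0 0 0 1; 0 0 -0.1 0 0 0 1; 0 0 -0.1 0 0 0 1")

```text
time: 4.12
tool_pos: [0.5708, -0.0691, 0.1669]
tcp_rot: [-179.9, 0.5, 168.6]
wrist_force: [1.0, -0.6, -0.9]
finger_gap: 0.0135
grasp_force: 58.2
```

```bash
python3 -c "
from h import *
go([.632,.186,.16],168)"
```

```text
shift [-0.0096  0.2622  0.0067] turn [-0.0009  0.0089  0.0108] t 4.1167
```

Emit:
play_rows(steps="0 0.03 0 0 0 0 1; 0 0.07 0 0 0 0 1; -0.004 0.11 0 0 0 0 1; -0.008 0.15 0 0 0 0 1; -0.01 0.19 0 0 0 0 1; -0.01 0.225 0 0 0 0 1; -0.01 0.25 0.004 0 0 0 1; -0.01 0.262 0.006 0 0 0 1; -0.01 0.262 0.006 0 0 0 1; -0.01 0.262 0.006 0 0 0 1")

```text
time: 4.95
tool_pos: [0.6289, 0.1864, 0.1542]
tcp_rot: [-179.9, -0.1, 168.7]
wrist_force: [-1.0, 0.6, -1.5]
finger_gap: 0.0131
grasp_force: 58.5
```

Run:
```python
from h import *
import json
s,im,d=snap("wrist"); cv2.imwrite("pics/w2.png",im[:,:,::-1]); np.save("pics/w2.npy",d)
print({k:s[k] for k in("q","tool_pos","tcp_rot","time")})
json.dump({k:list(s[k]) for k in("tool_pos","tcp_rot")},open("pics/w2.json","w"))
```

```text
{'q': array([ 6.80491434e+00,  2.94549406e+01,  7.90982920e+01, -4.31551968e-02,
        7.15889827e+01, -7.18682603e+01]), 'tool_pos': array([0.62889692, 0.18638736, 0.15423947]), 'tcp_rot': array([-1.79916860e+02, -1.22425888e-01,  1.68686766e+02]), 'time': 4.95}
```

View pics/w2.png

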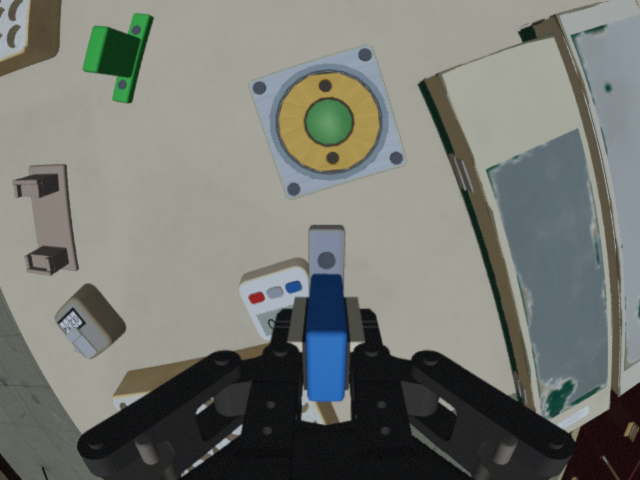

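The holes are at (325,86) and (333,158), the lens centre is near (329,121), and the held spanner's near pin mark on its bar is at (326,261). The bar is straight in the grip.

```bash
cat >> h.py <<'E'
def dark(im,c,w,thr):
    "centroid of the dark blob nearest pixel c"
    g=cv2.GaussianBlur(cv2.cvtColor(im,cv2.COLOR_RGB2GRAY),(3,3),0); x,y=int(c[0]),int(c[1])
    p=g[y-w:y+w+1,x-w:x+w+1]; n,l,st,ce=cv2.connectedComponentsWithStats((p<thr).astype(np.uint8))
    k=1+np.argmin([np.hypot(*(q-w))+ (99 if a<8 else 0) for q,a in zip(ce[1:],st[1:,4])]); return ce[k]+[x-w,y-w],st[k]
E
python3 - <<'E'
from h import *
import json
s=json.load(open("pics/w2.json")); im=cv2.imread("pics/w2.png")[:,:,::-1].copy()
g=cv2.cvtColor(im,cv2.COLOR_RGB2GRAY)
print(g[86,310:342:2],g[158,318:350:2],g[261,310:344:2])
hs=[dark(im,c,11,t) for c,t in(((325,86),95),((333,158),95),((326,261),110))]; print(hs)
m,st,c=blob(im,(10,110,90),(28,255,255),(255,50,400,195))
hull=cv2.convexHull(cv2.findNonZero(m)); H=np.array([onz(*ray("wrist",q[0],s),.06)[:2] for q in hull]); e=cv2.minEnclosingCircle((H*1000).astype(np.float32)); fe=cv2.fitEllipse((H*1000).astype(np.float32)); print("ring",e,fe)
h=[onz(*ray("wrist",q[0],s),.06) for q in hs[:2]]; print("holes",h,"mid",(h[0]+h[1])/2,"dist",np.linalg.norm(h[0]-h[1]),"ang",np.degrees(np.arctan2(*(h[0]-h[1])[[1,0]])))
# ring from wrist and top views
top=ray("top",(252.9,238.93)); mid=(hs[0][0]+hs[1][0])/2
print("cross wrist/top/side",cross([ray("wrist",mid,s),top,ray("side",(271.55,312.28))]))
# pin mark in tool coordinates
A=R.from_euler("xyz",s["tcp_rot"],degrees=True)
for dz in(.0325,.030): 
    p=onz(*ray("wrist",hs[2][0],s),s["tool_pos"][2]-dz+.01); print("mark in tool",A.inv().apply(p-s["tool_pos"]))
# bar end edges / axis: bar mask
b=((g>120)&(g<215)).astype(np.uint8); 
for v in(232,240,250,270): 
    row=g[v,295:360].astype(int); dd=np.diff(row); print(v,295+np.argmax(dd),295+np.argmin(dd),row[::6])
E
```

```text
[142 142 140 141 120  56  54  54  54  53  58 122 144 144 143 145] [149 146 145 142  98  58  54  56  57  54  80 141 142 140 143 145] [135 136 135 133  83  73  74  75  75  76  78  77  81 124 131 131 126]
[(array([324.864,  85.352]), array([  5,   5,  13,  12, 125], dtype=int32)), (array([332.40517241, 157.59482759]), array([  5,   5,  12,  12, 116], dtype=int32)), (array([326.06153846, 260.06538462]), array([  2,   2,  19,  18, 260], dtype=int32))]
ring ((548.3043212890625, 203.95611572265625), 29.838245391845703) ((548.325927734375, 204.01658630371094), (59.138893127441406, 59.41582107543945), 179.8235321044922)
holes [array([0.52653081, 0.2061222 , 0.06      ]), array([0.57009279, 0.20199313, 0.06      ])] mid [0.5483118  0.20405767 0.06      ] dist 0.04375723375837697 ang 174.58533662397926
cross wrist/top/side (array([0.54856454, 0.20394299, 0.05674757]), [np.float64(0.00026955057661449586), np.float64(0.0015861213046936308), np.float64(0.0013346195561307601)])
mark in tool [0.0233365  0.00010405 0.02254979]
mark in tool [0.02432953 0.00010382 0.0200519 ]
232 344 307 [156 157 154 135 132 133 134 132 122 160 160]
240 344 307 [157 156 154 136 134 134 133 133 126 160 161]
250 344 307 [157 156 153 136 133 133 134 133 126 159 159]
270 343 304 [178 176  88 135 135 131 135 132 111 156 156]
```

```bash
python3 -c "
from h import *
go([.5496,.2039,.118],174.6)"
```

```text
shift [0.0816 0.0024 0.0368] turn [-0.0013 -0.0016 -0.1045] t 5.0
```

Emit:
play_rows(steps="0.025 0 0 0 0 -0.03 1; 0.05 0.002 0 0 0 -0.06 1; 0.07 0.0024 0.01 0 0 -0.1045 1; 0.0816 0.0024 0.02 0 0 -0.1045 1; 0.0816 0.0024 0.032 0 0 -0.1045 1; 0.0816 0.0024 0.0368 0 0 -0.1045 1; 0.0816 0.0024 0.0368 0 0 -0.1045 1; 0.0816 0.0024 0.0368 0 0 -0.1045 1; 0.0816 0.0024 0.0368 0 0 -0.1045 1")

```text
time: 5.75
tool_pos: [0.5513, 0.2042, 0.1194]
tcp_rot: [180.0, 0.1, 174.5]
wrist_force: [0.2, -0.3, -1.7]
finger_gap: 0.0132
grasp_force: 58.6
```

Run:
```python
from h import *
s,im,d=snap("wrist"); cv2.imwrite("pics/w3.png",cv2.resize(im[180:400,220:430,::-1],None,fx=2.5,fy=2.5)); cv2.imwrite("pics/w3f.png",im[:,:,::-1])
s2,im2,d2=snap("side"); cv2.imwrite("pics/s3.png",cv2.resize(im2[220:340,210:340,::-1],None,fx=4,fy=4))
print(s["tool_pos"],s["tcp_rot"],s["wrist_force"]); go([.5496,.2039,.105],174.6)
```

```text
[0.55129811 0.20418741 0.11942929] [1.79985932e+02 7.89406550e-02 1.74522564e+02] [ 0.21051097 -0.27516685 -1.73205049]
shift [ 0.0015 -0.0008  0.0144] turn [ 0.0003  0.0014 -0.0007] t 5.85
```

View pics/w3.png

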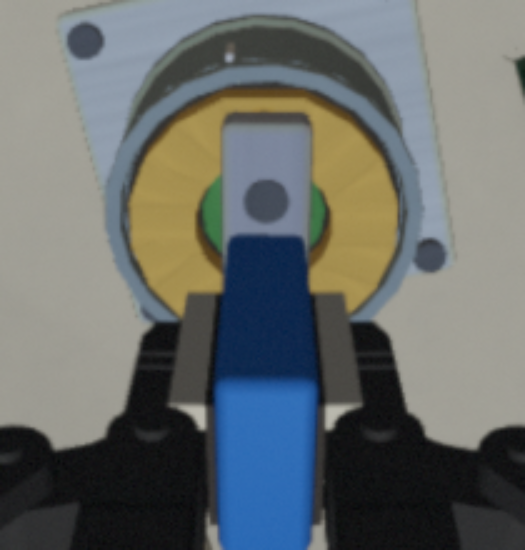

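The held bar lies over the ring, covering the holes (ring around crop (265,205)), and the measured pose is 1.5 mm short along tool x. I'll correct that, then descend gently.

Emit:
play_rows(steps="0.0015 -0.0006 0.004 0 0 0 1; 0.0015 -0.0006 0.009 0 0 0 1; 0.0015 -0.0006 0.013 0 0 0 1; 0.0015 -0.0006 0.015 0 0 0 1; 0.0015 -0.0006 0.0155 0 0 0 1; 0.0015 -0.0006 0.0155 0 0 0 1; 0.0015 -0.0006 0.0155 0 0 0 1")

```text
time: 6.43
tool_pos: [0.5487, 0.2045, 0.1032]
tcp_rot: [180.0, 0.0, 174.6]
wrist_force: [0.2, 1.0, -1.8]
finger_gap: 0.0132
grasp_force: 58.6
```

Run:
```python
from h import *
s=r.state(); print(s["tool_pos"],s["tcp_rot"],s["wrist_force"]); go([.5496,.2039,.100],174.6)
```

```text
[0.54874112 0.20453559 0.10319531] [1.79999526e+02 4.08972567e-04 1.74602880e+02] [ 0.19061868  1.01500795 -1.77903743]
shift [-0.0009 -0.0006  0.0032] turn [0.     0.     0.0001] t 6.4333
```

Emit:
play_rows(steps="-0.0008 -0.0005 0.001 0 0 0 1; -0.0008 -0.0005 0.002 0 0 0 1; -0.0008 -0.0005 0.003 0 0 0 1; -0.0008 -0.0005 0.0035 0 0 0 1; -0.0008 -0.0005 0.0035 0 0 0 1")

```text
time: 6.85
tool_pos: [0.5493, 0.2039, 0.0996]
tcp_rot: [-180.0, -0.0, 174.6]
wrist_force: [-0.3, -0.1, -1.9]
finger_gap: 0.0132
grasp_force: 58.6
```

Emit:
play_rows(steps="0 0 0.001 0 0 0 1; 0 0 0.002 0 0 0 1; 0 0 0.002 0 0 0 1; 0 0 0.002 0 0 0 1")

```text
time: 7.18
tool_pos: [0.5494, 0.2039, 0.0976]
tcp_rot: [-180.0, -0.0, 174.6]
wrist_force: [0.1, 0.1, -1.6]
finger_gap: 0.0134
grasp_force: 58.6
```

Emit:
play_rows(steps="0 0 0.001 0 0 0 1; 0 0 0.002 0 0 0 1; 0 0 0.002 0 0 0 1; 0 0 0.002 0 0 0 1")

```text
time: 7.52
tool_pos: [0.5494, 0.2039, 0.0956]
tcp_rot: [-180.0, -0.0, 174.6]
wrist_force: [-1.2, 0.5, -1.4]
finger_gap: 0.0129
grasp_force: 58.6
```

Emit:
play_rows(steps="0 0 0.0005 0 0 0 1; 0 0 0.001 0 0 0 1; 0 0 0.0015 0 0 0 1; 0 0 0.0015 0 0 0 1")

```text
time: 7.85
tool_pos: [0.5495, 0.2039, 0.0943]
tcp_rot: [180.0, 0.0, 174.6]
wrist_force: [-0.3, 0.1, -0.6]
finger_gap: 0.0137
grasp_force: 58.7
```

Emit:
play_rows(steps="0 0 0.0005 0 0 0 1; 0 0 0.001 0 0 0 1; 0 0 0.001 0 0 0 1; 0 0 0.001 0 0 0 1")

```text
time: 8.18
tool_pos: [0.5496, 0.2039, 0.0941]
tcp_rot: [180.0, 0.0, 174.6]
wrist_force: [-2.2, -0.6, 5.2]
finger_gap: 0.0134
grasp_force: 59.7
```

The pins met the hole bottoms 8 mm below the face, so they are seated. I'll back off 1.5 mm and turn clockwise about the spanner axis.

Emit:
play_rows(steps="0 0 -0.001 0 0 0 1; 0 0 -0.0025 0 0 0 1; 0 0 -0.0025 0 0 0.05 1; 0 -0.0001 -0.0025 0 0 0.1 1; 0 -0.0002 -0.0025 0 0 0.15 1; 0 -0.0003 -0.0025 0 0 0.2 1; 0 -0.0003 -0.0025 0 0 0.25 1; 0.0001 -0.0004 -0.0025 0 0 0.3 1; 0.0001 -0.0004 -0.0025 0 0 0.35 1; 0.0001 -0.0005 -0.0025 0 0 0.4 1", newtons=90)

```text
time: 9.02
tool_pos: [0.5494, 0.2037, 0.0957]
tcp_rot: [180.0, 0.0, 151.6]
wrist_force: [0.9, 0.8, -0.5]
finger_gap: 0.0128
grasp_force: 87.5
```

Run:
```python
from h import *
s=r.state(); print(s["tool_pos"],s["tcp_rot"],s["wrist_force"],s["ft_torque"],s["q"])
s,im,d=snap("wrist"); cv2.imwrite("pics/w4.png",cv2.resize(im[180:400,220:430,::-1],None,fx=2.5,fy=2.5))
```

```text
[0.5494368  0.20368178 0.09566945] [1.79972679e+02 5.33786621e-03 1.51556327e+02] [ 0.859267    0.82850597 -0.48244766] [ 0.247925   -0.03966473  0.1484435 ] [ 9.42996350e+00  2.62661182e+01  9.37284931e+01  2.11216769e-02
  5.99844040e+01 -5.21369272e+01]
```

View pics/w4.png

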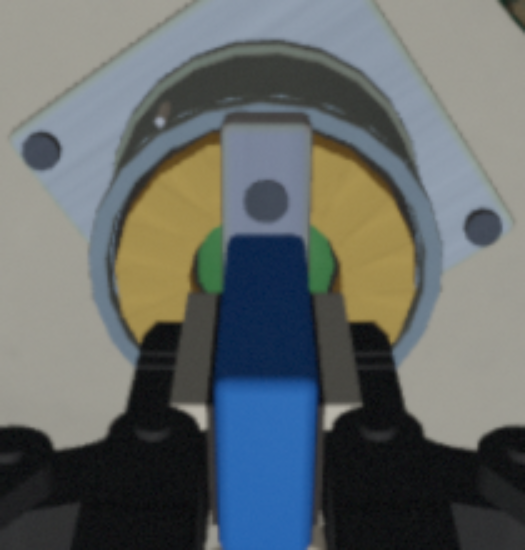

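The housing's index mark is at crop (160,115) and the spanner still lies straight in the grip. The torque of 0.15 N m shows the ring is being turned, so I'll continue.

Emit:
play_rows(steps="0 -0.0001 0 0 0 0.05 1; 0 -0.0002 0 0 0 0.1 1; 0 -0.0002 0 0 0 0.15 1; 0 -0.0003 0 0 0 0.2 1; 0 -0.0003 0 0 0 0.25 1; 0 -0.0003 0 0 0 0.3 1; 0 -0.0003 0 0 0 0.3 1")

```text
time: 9.65
tool_pos: [0.5493, 0.2035, 0.0957]
tcp_rot: [180.0, -0.0, 134.5]
wrist_force: [-0.5, 1.5, -1.3]
finger_gap: 0.0131
grasp_force: 87.4
```

Run:
```python
from h import *
s=r.state(); print(s["tool_pos"],s["tcp_rot"],s["wrist_force"],s["ft_torque"])
```

```text
[0.54931341 0.20348781 0.09566094] [ 1.79965328e+02 -7.74576421e-03  1.34454223e+02] [-0.51938299  1.5342547  -1.29196146] [ 0.273546   -0.09286013  0.0461784 ]
```

Emit:
play_rows(steps="0 0 0 0 0 0.04 1; 0 0 0 0 0 0.08 1; 0 0 0 0 0 0.12 1; 0 0 0 0 0 0.16 1; 0 0 0 0 0 0.2 1")

```text
time: 10.07
tool_pos: [0.5493, 0.2034, 0.0957]
tcp_rot: [180.0, -0.0, 123.1]
wrist_force: [-0.3, 1.5, -1.7]
finger_gap: 0.0128
grasp_force: 87.3
```

Run:
```python
from h import *
s=r.state(); print(s["tool_pos"],s["tcp_rot"],s["wrist_force"],s["ft_torque"])
```

```text
[0.54925328 0.20344721 0.09568575] [ 1.79972244e+02 -1.50111555e-02  1.23074844e+02] [-0.34778231  1.47299974 -1.74893606] [ 0.28769086 -0.08362104  0.17023477]
```

Emit:
play_rows(steps="0 0 0 0 0 0.03 1; 0 0 0 0 0 0.06 1; 0 0 0 0 0 0.09 1; 0 0 0 0 0 0.12 1")

```text
time: 10.4
tool_pos: [0.5492, 0.2034, 0.0957]
tcp_rot: [180.0, -0.0, 116.2]
wrist_force: [0.2, 0.8, -1.2]
finger_gap: 0.0127
grasp_force: 87.3
```

Run:
```python
from h import *
s=r.state(); print(s["tool_pos"],s["tcp_rot"],s["wrist_force"],s["ft_torque"])
```

```text
[0.54919707 0.20342503 0.09566693] [ 1.79982400e+02 -1.81624395e-02  1.16229427e+02] [ 0.17480622  0.83562541 -1.22812823] [ 0.31696103 -0.03511058  0.21593273]
```

Emit:
play_rows(steps="0 0 0 0 0 0.03 1; 0 0 0 0 0 0.06 1; 0 0 0 0 0 0.09 1; 0 0 0 0 0 0.09 1")

```text
time: 10.73
tool_pos: [0.5492, 0.2034, 0.0957]
tcp_rot: [180.0, 0.0, 111.2]
wrist_force: [-0.5, 1.1, -1.4]
finger_gap: 0.0134
grasp_force: 87.8
```

Run:
```python
from h import *
s=r.state(); print(s["tool_pos"],s["tcp_rot"],s["wrist_force"],s["ft_torque"])
s,im,d=snap("wrist"); cv2.imwrite("pics/w5.png",cv2.resize(im[180:400,220:430,::-1],None,fx=2.5,fy=2.5))
```

```text
[0.54918617 0.20339405 0.09567591] [1.79988642e+02 9.65723199e-03 1.11175620e+02] [-0.4867517   1.13226474 -1.36408162] [0.30881553 0.0271069  0.99182424]
```

Torque jumped to 1 N m, so the ring is at its stop. I'll ease back within the pin play and lift out.

Emit:
play_rows(steps="0 0 0 0 0 0 1; 0 0 0 0 0 -0.03 1; 0 0 0 0 0 -0.06 1; 0 0 0 0 0 -0.06 1; 0 0 0 0 0 -0.06 1")

```text
time: 11.2
tool_pos: [0.5493, 0.2032, 0.0957]
tcp_rot: [180.0, -0.0, 114.4]
wrist_force: [0.1, 1.4, -1.8]
finger_gap: 0.013
grasp_force: 87.7
```

Run:
```python
from h import *
s=r.state(); print(s["tool_pos"],s["tcp_rot"],s["wrist_force"],s["ft_torque"])
```

```text
[0.54926804 0.20321477 0.09567355] [ 1.79982827e+02 -1.74226366e-02  1.14386442e+02] [ 0.05507486  1.40947596 -1.79567566] [ 0.34961651 -0.13582061  0.06342259]
```

Emit:
play_rows(steps="0 0 -0.002 0 0 0 1; 0 0 -0.005 0 0 0 1; 0 0 -0.01 0 0 0 1; 0 0 -0.02 0 0 0 1; 0 0 -0.04 0 0 0 1; 0 0 -0.06 0 0 0 1; 0 0 -0.075 0 0 0 1; 0 0 -0.075 0 0 0 1")

```text
time: 11.87
tool_pos: [0.5512, 0.2034, 0.1754]
tcp_rot: [179.6, 0.1, 114.4]
wrist_force: [0.5, -0.1, -0.8]
finger_gap: 0.0131
grasp_force: 87.9
```

```bash
python3 -c "
from h import *
go([.62,.12,.17],168.6)"
```

```text
shift [-0.1043  0.0281  0.0058] turn [ 0.0053  0.0052 -0.9454] t 11.8667
```

Emit:
play_rows(steps="-0.01 0.003 0 0 0 -0.1 1; -0.02 0.006 0 0 0 -0.2 1; -0.03 0.009 0 0 0 -0.3 1; -0.04 0.012 0 0 0 -0.4 1; -0.055 0.015 0 0 0 -0.5 1; -0.065 0.018 0 0 0 -0.6 1; -0.075 0.021 0 0 0 -0.7 1; -0.085 0.024 0 0 0 -0.8 1; -0.095 0.027 0 0 0 -0.9 1; -0.1043 0.0281 0 0 0 -0.945 1")

```text
time: 12.7
tool_pos: [0.6178, 0.1192, 0.17]
tcp_rot: [-180.0, -0.1, 168.9]
wrist_force: [-0.4, -0.1, -1.8]
finger_gap: 0.0132
grasp_force: 88.0
```

Emit:
play_rows(steps="0 0 0 0 0 0 1; 0 0 0 0 0 0 1")

```text
time: 12.87
tool_pos: [0.6174, 0.1195, 0.1701]
tcp_rot: [-180.0, -0.1, 168.4]
wrist_force: [-0.3, -0.4, -1.7]
finger_gap: 0.0129
grasp_force: 87.9
```

Run:
```python
from h import *
import json
s,im,d=snap("wrist"); cv2.imwrite("pics/w6.png",im[:,:,::-1]); json.dump({k:list(s[k]) for k in("tool_pos","tcp_rot")},open("pics/w6.json","w"))
print(s["tool_pos"],s["tcp_rot"],s["wrist_force"])
go([.5691,-.0687,.17],168.6,s)
```

```text
[0.61742828 0.1194634  0.17010278] [-1.79986064e+02 -7.98615383e-02  1.68425015e+02] [-0.28592295 -0.40067144 -1.73073224]
shift [ 0.0096 -0.194   0.0002] turn [-0.0002 -0.0014 -0.0031] t 12.8667
```

View pics/w6.png

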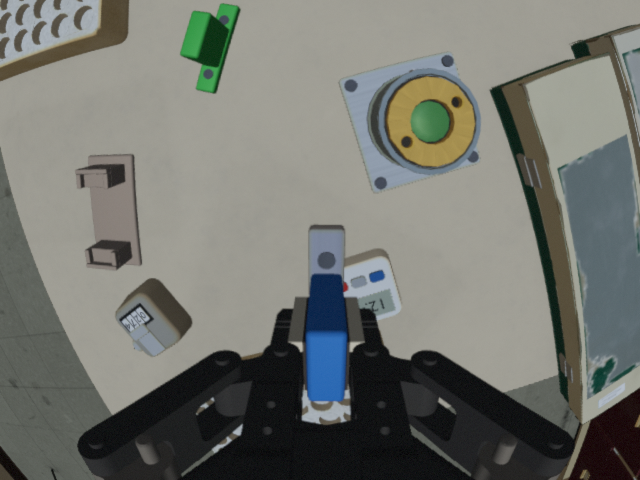

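The rest is at (115,212), empty and undisturbed. The holes are at (457,101) and (406,142), and the spanner is still straight in the grip.

Run:
```python
from h import *
import json
s=json.load(open("pics/w6.json")); im=cv2.imread("pics/w6.png")[:,:,::-1].copy()
h=[onz(*ray("wrist",dark(im,c,11,95)[0],s),.06) for c in((457,101),(406,142))]
print("mid",(h[0]+h[1])/2,np.linalg.norm(h[0]-h[1]),np.degrees(np.arctan2(*(h[1]-h[0])[[1,0]]))%180)
q,st=dark(im,(326,260),11,110); A=R.from_euler("xyz",s["tcp_rot"],degrees=True)
p=onz(*ray("wrist",q,s),s["tool_pos"][2]-.0225); print("mark in tool",A.inv().apply(p-s["tool_pos"]))
```

```text
mid [0.54826383 0.20358048 0.06      ] 0.043868756187415356 118.86421320939237
mark in tool [0.02335959 0.00010253 0.02253256]
```

Emit:
play_rows(steps="0.002 -0.025 0 0 0 0 1; 0.004 -0.06 0 0 0 0 1; 0.006 -0.095 0 0 0 0 1; 0.008 -0.13 0 0 0 0 1; 0.0096 -0.16 0 0 0 0 1; 0.0096 -0.18 0 0 0 0 1; 0.0096 -0.192 0 0 0 0 1; 0.0096 -0.194 0 0 0 0 1; 0.0096 -0.194 0 0 0 0 1; 0.0096 -0.194 0 0 0 0 1")

```text
time: 13.75
tool_pos: [0.5702, -0.0671, 0.1707]
tcp_rot: [180.0, -0.0, 168.6]
wrist_force: [-0.4, 0.4, -1.2]
finger_gap: 0.0128
grasp_force: 87.9
```

Run:
```python
from h import *
go([.5691,-.0687,.085],168.6)
```

```text
shift [ 0.0007 -0.0018  0.0857] turn [ 0.0008 -0.0001  0.    ] t 13.75
```

The ring turned 0.97 rad up to a hard stop, which is consistent with starting at 0.23 rad. The spanner has not moved in the grip, so I'll lower it onto the rest.

Emit:
play_rows(steps="0.0007 -0.0015 0.02 0 0 0 1; 0.0007 -0.0015 0.045 0 0 0 1; 0.0007 -0.0015 0.065 0 0 0 1; 0.0007 -0.0015 0.08 0 0 0 1; 0.0007 -0.0015 0.085 0 0 0 1; 0.0007 -0.0015 0.085 0 0 0 1; 0.0007 -0.0015 0.085 0 0 0 1; 0.0007 -0.0015 0.085 0 0 0 1")

```text
time: 14.42
tool_pos: [0.5701, -0.0694, 0.087]
tcp_rot: [-180.0, 0.1, 168.6]
wrist_force: [0.0, -0.1, -0.7]
finger_gap: 0.013
grasp_force: 88.0
```

Run:
```python
from h import *
go([.5691,-.0687,.063],168.6); print(r.state()["tool_pos"])
```

```text
shift [0.0012 0.0005 0.0239] turn [-0.0001  0.0022  0.0005] t 14.4167
[ 0.57012702 -0.06943578  0.08695141]
```

Emit:
play_rows(steps="0.0007 0.0003 0.003 0 0 0 1; 0.0007 0.0003 0.007 0 0 0 1; 0.0007 0.0003 0.011 0 0 0 1; 0.0007 0.0003 0.015 0 0 0 1; 0.0007 0.0003 0.018 0 0 0 1; 0.0007 0.0003 0.02 0 0 0 1; 0.0007 0.0003 0.02 0 0 0 1; 0.0007 0.0003 0.02 0 0 0 1")

```text
time: 15.08
tool_pos: [0.5683, -0.0694, 0.0655]
tcp_rot: [180.0, -0.0, 168.6]
wrist_force: [-0.5, 0.3, -2.6]
finger_gap: 0.0128
grasp_force: 88.0
```

Run:
```python
from h import *
go([.5691,-.0687,.063],168.6); print(r.state()["tool_pos"])
```

```text
shift [-0.0006  0.0008  0.0025] turn [ 0.0001 -0.0004 -0.0004] t 15.0833
[ 0.56834993 -0.06936036  0.0654739 ]
```

Emit:
play_rows(steps="-0.0005 0.0006 0.001 0 0 0 1; -0.0005 0.0006 0.0018 0 0 0 1; -0.0005 0.0006 0.0025 0 0 0 1; -0.0005 0.0006 0.003 0 0 0 1; -0.0005 0.0006 0.003 0 0 0 1; -0.0005 0.0006 0.003 0 0 0 1")

```text
time: 15.58
tool_pos: [0.5691, -0.0689, 0.0631]
tcp_rot: [-180.0, 0.0, 168.6]
wrist_force: [-0.7, 0.4, 2.6]
finger_gap: 0.013
grasp_force: 88.5
```

The spanner touches the ledges at the same height it was gripped, so I'll release and rise.

Emit:
play_rows(steps="0 0 0 0 0 0 0.75; 0 0 0 0 0 0 0.6; 0 0 0 0 0 0 0.4; 0 0 0 0 0 0 0.4; 0 0 0 0 0 0 0.4; 0 0 0 0 0 0 0.4")

```text
time: 16.08
tool_pos: [0.5691, -0.0689, 0.0627]
tcp_rot: [180.0, -0.0, 168.6]
wrist_force: [0.9, 0.7, -1.1]
finger_gap: 0.0511
grasp_force: 0.0
```

Emit:
play_rows(steps="0 0 -0.01 0 0 0 0.4; 0 0 -0.03 0 0 0 0.4; 0 0 -0.06 0 0 0 0.4; 0 0 -0.1 0 0 0 0.4; 0 0 -0.14 0 0 0 0.4; 0 0 -0.17 0 0 0 0.4; 0 0 -0.187 0 0 0 0; 0 0 -0.187 0 0 0 0; 0 0 -0.187 0 0 0 0; 0 0 -0.187 0 0 0 0")

```text
time: 16.92
tool_pos: [0.5683, -0.0686, 0.2489]
tcp_rot: [180.0, -0.1, 168.6]
wrist_force: [-0.5, 0.1, -0.8]
finger_gap: 0.0855
grasp_force: 0.0
```

Run:
```python
from h import *
s,im,d=snap("wrist"); cv2.imwrite("pics/w7.png",im[:,:,::-1]); hsv=cv2.cvtColor(im,cv2.COLOR_RGB2HSV)
m,st,c=blob(im,(100,120,40),(130,255,255)); t=m&(hsv[:,:,2]>np.median(hsv[:,:,2][m>0])-35).astype(np.uint8)
ys,xs=np.nonzero(t); P=np.array([onz(*ray("wrist",q,s),.089)[:2] for q in zip(xs,ys)])
print(cv2.minAreaRect((P*1000).astype(np.float32)),s["tool_pos"],s["time"],s["finger_gap"])
cal=r.get_calibration("wrist"); th=np.hypot(xs-cal["cx"],ys-cal["cy"])/cal["fx"]
z=[(lambda o,dd:(o+dd/np.cos(a)*d[v,u])[2])(*ray("wrist",(u,v),s)) for u,v,a in zip(xs,ys,th) if d[v,u]>0]
print("top z",np.median(z),np.std(z))
```

```text
((567.749267578125, -68.84050750732422), (12.151144981384277, 29.5195255279541), 78.89552307128906) [ 0.56834221 -0.06863586  0.24891447] 16.9167 0.08548708474233259
top z 0.08912936923057241 0.0007159003952380856
```

View pics/w7.png

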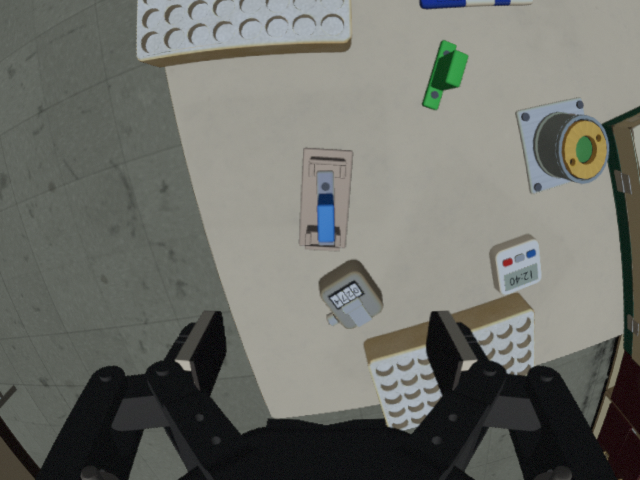

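The spanner is back at the same pose and height on the rest, with its handle at (326,218). The ring is turned, the other objects are untouched and the gripper is clear, so I'm handing in.

```bash
python3 -c "
from h import *
print(r.close_job())"
```

```text
the job is handed in; nothing more can be done
None
```

The job is handed in, though the hand-in gave no verdict: the ring was turned about 0.97 rad clockwise until the torque jumped to 1 N m, which I took as its stop, and the spanner is back upright on its rest within about 1 mm of where it started.

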